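# Roll down a veneer strip in the glue-up jig

## Task

Take the hand roller from its rest and roll it along the veneer strip in the jig, starting on the stuck-down piece beside the stop block and working towards the other end, so that all six loose sections are bedded flush. Press steadily with about 13 to 17 newtons: less does not bed the glue, and more than 25 newtons cracks the veneer; touch the jig with nothing but the roller and leave the other things on the bench alone. Then stand the roller back in its rest, upright with its cross bar down in the notches, without dropping it, and let go.

Things in the scene. Friction and masses are not known exactly. Their poses are not given: they have to be found in the camera images.
- jig: fixed wooden glue-up jig, 130 x 270 mm. Origin: centre of its underside, on the bench; y runs along the strip. Dark stop block (top 58 mm above the bench) at y = 120 to 134 mm; side rails 26 mm high. Between them a sprung bed, 96 mm wide, carries the light veneer strip (74 mm wide in x, centred). The bed sinks straight down 1 mm per 10 N (4 mm at most).
- strip_start (a point): point fixed to the jig at bench level, 38 mm from the stop block, under the stuck-down flat lead-in piece (y = 61 to 117 mm): put the wheel down here. The strip is packed up unevenly and no pose shows it: its bedded surface is 41 to 60 mm above the bench at the jig centre (y = 0) and slopes by up to 3.5 degrees, up or down, along y: find and follow it by feel.
- strip_end (a point): point fixed to the jig at bench level, at y = -95 mm, under the joint of the last loose section s6 and the stuck-down end piece (y = -96 to -115 mm). From strip_start to here is 177 mm; the six loose sections, 25 mm long each, have their centres 34, 60, 86, 112, 138 and 164 mm from strip_start.
- rest: fixed rest, 70 x 132 x 74 mm; origin: centre of its underside. Two posts at y = +-53 mm (18 mm thick, 88 mm apart inside), tops at 66 mm, each with a notch 40 mm long in x between 8 mm high lips, for the ends of the roller's cross bar. With the roller home its origin is on the rest's axis, 10 mm above the rest's origin, y along the rest's y (either way).
- roller: loose hand roller, 0.4 to 0.6 kg, upright. Origin: lowest point of the wheel, mid-width; z up the handle, y along the axle. Wheel 50 mm diameter, 60 mm wide; fork 80 mm wide, its lower ends at z = 15 mm; cross bar 30 (x) x 116 (y) x 8 mm, underside at z = 56 mm; square wooden handle 26 x 26 mm, z = 64 to 138 mm: grip any two opposite sides.
- wheel (a joint): turn of the roller's wheel in its fork, rad; turns freely both ways, 0 at the start; 1 rad is 25 mm of rolling
- s1 (a joint): height of veneer section 1 (counted from the stop block) above flush, m: 0 is bedded flush (hard stop), 0.003 to 0.004 at the start. It moves only straight down into tacky glue: under about 9 N it stays; above that it creeps down (about 3 mm/s per newton over 9) and stays where it is left.
- s2 (a joint): height of veneer section 2 (counted from the stop block) above flush, m: 0 is bedded flush (hard stop), 0.003 to 0.004 at the start. It moves only straight down into tacky glue: under about 9 N it stays; above that it creeps down (about 3 mm/s per newton over 9) and stays where it is left.
- s3 (a joint): height of veneer section 3 (counted from the stop block) above flush, m: 0 is bedded flush (hard stop), 0.003 to 0.004 at the start. It moves only straight down into tacky glue: under about 9 N it stays; above that it creeps down (about 3 mm/s per newton over 9) and stays where it is left.
- s4 (a joint): height of veneer section 4 (counted from the stop block) above flush, m: 0 is bedded flush (hard stop), 0.003 to 0.004 at the start. It moves only straight down into tacky glue: under about 9 N it stays; above that it creeps down (about 3 mm/s per newton over 9) and stays where it is left.
- s5 (a joint): height of veneer section 5 (counted from the stop block) above flush, m: 0 is bedded flush (hard stop), 0.003 to 0.004 at the start. It moves only straight down into tacky glue: under about 9 N it stays; above that it creeps down (about 3 mm/s per newton over 9) and stays where it is left.
- s6 (a joint): height of veneer section 6 (counted from the stop block) above flush, m: 0 is bedded flush (hard stop), 0.003 to 0.004 at the start. It moves only straight down into tacky glue: under about 9 N it stays; above that it creeps down (about 3 mm/s per newton over 9) and stays where it is left.
- drill: bystander: yellow and black cordless drill standing on its battery, 75 x 190 x 184 mm, origin under the battery
- torch: bystander: black torch lying down, 34 mm thick, 130 mm long along its y axis, origin at its underside
- glue: bystander: white glue bottle, 56 mm diameter, 150 mm high, origin at its foot
- tape: bystander: yellow tape measure, 66 x 36 x 62 mm, origin at its foot
Things that resemble listed ones, but are neither listed nor needed, are in the scene too. There is more than one size of the roller; the job needs the largest.

How it is judged:
By the outcome, as a careful person would: the job done as asked, in the order asked, and still so for the second after the job is handed in, with the robot touching nothing.
It also fails if it takes over 72 s, if anything falls off the work surface, if the arm or the gripper's body presses on something with over 40 N, if the wrist force passes 120 N, or if a joint passes its speed limit or range.

## Robot

A 6-joint arm with a two-finger parallel gripper is mounted at the origin on the work surface. World frame = base frame: x ahead of the robot, y to its left, z up, the work surface at z = 0. Lengths are in m, angles in rad, forces in N, time in s.
With the tool pointing down it reaches from about 0.275 to 0.975 m from the base axis. Payload 8.4 kg.
Tool frame: the origin (TCP) lies between the finger pads; the fingertips stand 8 mm ahead of it and the grasp point (between the pads) lies 11 mm behind it; z points along the fingers, y is the line along which they close (so a half turn about z gives the same grasp; the last joint's range is limited). The gripper opens to 92 mm and grips with 3 to 60 N. Pads are 20 mm wide; open, the fingers measure 128 mm over their backs; the gripper's body (75 mm by 189 mm) begins 69 mm behind the grasp point.
Start: joints at [1.23, 0.353, 1.633, -0, 1.155, -0.002], TCP at [0.208, 0.589, 0.223] pointing down, gripper open.
Joint ranges: [-2.63, 2.63], [-0.92, 2.1], [0.06, 2.66], [-1.3, 4.44], [0, 2.69], [-3.02, 3.02]. Speed limits (rad/s): [2.22, 2.22, 2.79, 3.14, 3.14, 3.14].

## Interface

Orientations are given as a 3x3 rotation matrix whose columns are the frame's x, y, z axes.
In Python, from station import env gives the robot as it stands. Calls block until the motion is done:
- env.reach(position, orientation): joint-space move of the TCP to a pose.
- env.line_to(position, velocity=0.15, rot=None): straight line of the TCP; rot=None keeps the orientation; velocity is the mean speed in m/s.
- env.move_j(angles): joint-space move.
- env.command_gripper(opening): finger opening in m; the grip force is fixed at half the most; returns when the fingers have stopped.
- env.hold(seconds).
- env.ik(position, orientation): joint angles nearest the present ones, or None.
- env.get_image(name): name is "scene" or "top"; returns the picture (480x640x3 uint8, blue, green, red); there is no depth.
- env.camera_model(name): a dict with "K" (3x3 intrinsics, pixels), "world_from_camera" (4x4, takes a point from camera to world coordinates). Camera axes: x right, y up, looking along -z (the intrinsics and any distortion apply to the point x, -y, -z); pixel columns grow to the right and rows downward; lengths in m; the calibration is good to about 2 mm. A picture is of the moment at which its call begins. camera_model takes no time and is no camera call.
A pose or a line that the arm cannot do raises env.MotionError and nothing moves.
- env.job_done(): hands the job in; it is judged then, once.
Readings, each from a call of its own:
- env.get_t(): time.
- env.get_qpos(): joint angles.
- env.get_joint_velocities(): joint speeds.
- env.get_joint_torque(): joint torques, N m.
- env.get_position(): TCP position.
- env.get_orientation(): TCP orientation.
- env.get_contact_force(): force on the tool from outside, world axes, zero at the start.
- env.get_wrist_torque(): the same for the moment, N m.
- env.get_width(): finger opening in m.
- env.get_gripper_force(): force on a finger pad.
Only numpy, scipy, OpenCV 4.12 (cv2) and the standard library are available. Lean on these libraries where they do the work, as an engineer would, in place of code of your own. Each camera call takes 0.05 s, during which the arm holds its last target. There are 200 camera calls.

## Working session

There is one attempt and no reset: what is moved stays moved. The work goes in short steps, each a Python script; the robot and the scene stay as the last script left them, time stands still between calls to the robot, and variables do not carry over. Pictures are saved under pics/ and viewed, at most 10 in all, crops included, and the job is handed in when it is done.

```bash
ls; mkdir -p pics; python3 - <<'E'
from station import env
import cv2
for n in("scene","top"):
    cv2.imwrite(f"pics/{n}0.png",env.get_image(n)); m=env.camera_model(n); print(n,m)
print(env.get_t(),env.get_contact_force(),env.get_width())
E
```

```text
pics
scene {'K': array([[509.48493249,   0.        , 330.58420734],
       [  0.        , 509.48493249, 237.18179233],
       [  0.        ,   0.        ,   1.        ]]), 'world_from_camera': array([[-0.5090491 , -0.57823973,  0.63757966,  1.33518365],
       [ 0.86062561, -0.3299898 ,  0.38785345,  0.46984963],
       [-0.01387749,  0.74615383,  0.66562893,  0.83418267],
       [ 0.        ,  0.        ,  0.        ,  1.        ]])}
top {'K': array([[488.40983045,   0.        , 321.22015053],
       [  0.        , 488.40983045, 241.81120408],
       [  0.        ,   0.        ,   1.        ]]), 'world_from_camera': array([[ 0.01761208,  0.99656286, -0.08094618,  0.47083469],
       [-0.99979385,  0.0167353 , -0.01149745, -0.01148431],
       [-0.01010327,  0.08113199,  0.99665216,  1.29682313],
       [ 0.        ,  0.        ,  0.        ,  1.        ]])}
0.1 [ 0.01568582 -0.07775303  0.82496416] 0.09217775167582268
```

View pics/scene0.png

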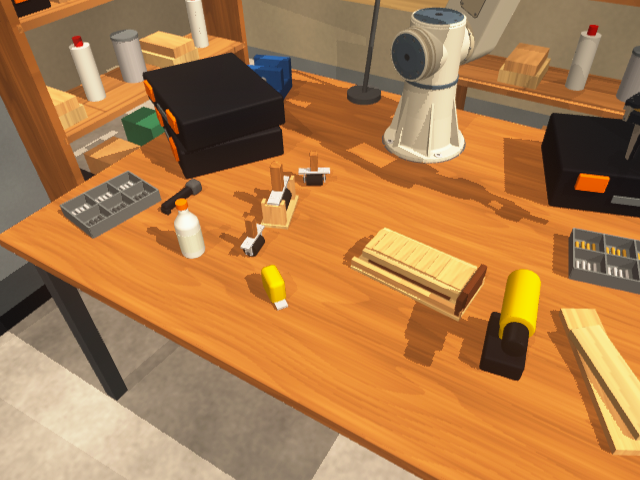

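View pics/top0.png

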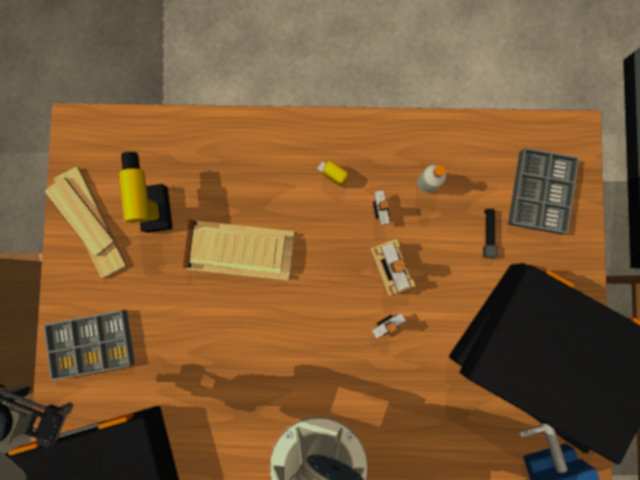

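The scene shows the jig at top (242,250) with its stop block at the left end (192,245). The rest with the largest roller standing in it is at (393,266). Two smaller rollers stand loose at (381,207) and (388,326). I'll enlarge the jig and the rest to pick points.

```bash
python3 - <<'E'
import cv2,numpy as np
t=cv2.imread("pics/top0.png");s=cv2.imread("pics/scene0.png")
def c(i,x,y,w,h,k): return cv2.resize(i[y:y+h,x:x+w],None,fx=k,fy=k,interpolation=cv2.INTER_CUBIC)
a=c(t,180,210,125,75,6.4); a=np.vstack([a[:300] if 0 else c(t,180,210,125,75,6.4)]); cv2.imwrite("pics/jt.png",a)
b=np.hstack([c(t,355,230,70,75,5.6),c(s,245,150,70,75,5.6)]);cv2.imwrite("pics/rest.png",b);print(a.shape,b.shape)
E
```

```text
(480, 800, 3) (420, 784, 3)
```

View pics/jt.png

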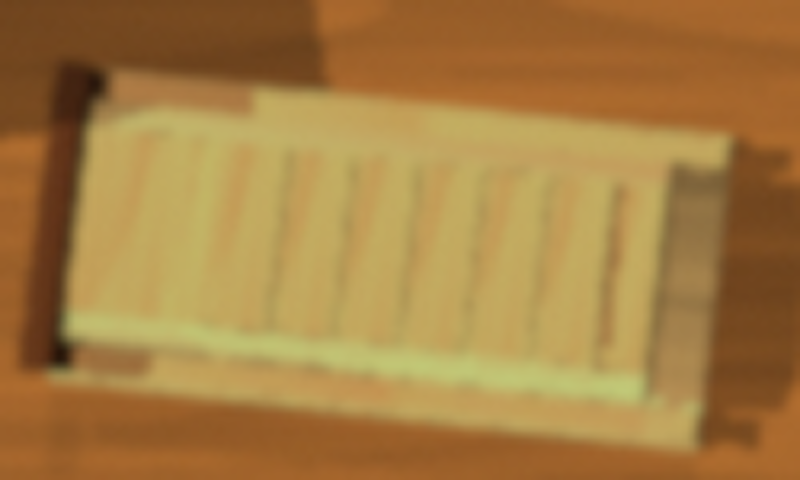

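View pics/rest.png

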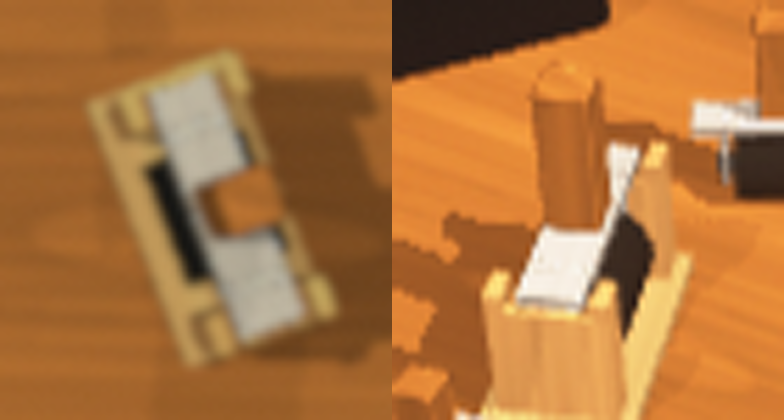

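Crops: in the top view the roller's bar has corners at about (150,92), (208,72), (245,342) and (303,315), and the handle top is at about (247,203). The jig's rail corners are at (735,133) and (700,447), and its stop block is at the left. I'll compute poses from these and check them against the given sizes.

```bash
cat > h.py <<'E'
import numpy as np
from station import env
def bp(cam,px,z):
    m=env.camera_model(cam);T=m["world_from_camera"];d=np.linalg.inv(m["K"])@[px[0],px[1],1]
    r=T[:3,:3]@(d*[1,-1,-1]);o=T[:3,3];return (o+r*(z-o[2])/r[2])
def proj(cam,p):
    m=env.camera_model(cam);T=m["world_from_camera"];c=T[:3,:3].T@(np.asarray(p)-T[:3,3]);q=m["K"]@(c*[1,-1,-1]);return q[:2]/q[2]
E
python3 - <<'E'
from h import *
import cv2
from scipy.optimize import least_squares
np.set_printoptions(precision=4,suppress=True)
T=lambda u,v,x,y,k:((u+.5)/k-.5+x,(v+.5)/k-.5+y)
J=lambda u,v:T(u,v,180,210,6.4); R=lambda u,v:T(u,v,355,230,5.6); S=lambda u,v:T(u-392,v,245,150,5.6)
c=np.array([bp("top",R(*p),.074) for p in((150,92),(208,72),(245,342),(303,315))])
a=c[:2].mean(0);b=c[2:].mean(0);print("bar",c.mean(0),"len",np.linalg.norm(a-b),"wid",np.linalg.norm(c[0]-c[1]),np.linalg.norm(c[2]-c[3]),"ydir deg",np.degrees(np.arctan2(*(a-b)[1::-1])))
print("handle top",bp("top",R(247,203),.148),"scene",bp("scene",S(568,86),.148))
# jig points: (jig xyz, px)
P=[((.065,-.135,.026),J(735,133)),((-.065,-.135,.026),J(700,445)),((.065,.134,.058),J(60,65)),((-.065,.134,.058),J(22,365))]
w=np.array([bp("top",p,q[2]) for q,p in P]);print(w)
print("sizes",np.linalg.norm(w[0]-w[1]),np.linalg.norm(w[2]-w[3]),np.linalg.norm((w[0]-w[2])[:2]),np.linalg.norm((w[1]-w[3])[:2]))
q=np.array([p[0] for p in P])
def pos(v,q): cs,sn=np.cos(v[2]),np.sin(v[2]);return np.c_[v[0]+cs*q[:,0]-sn*q[:,1],v[1]+sn*q[:,0]+cs*q[:,1],q[:,2]]
s=least_squares(lambda v:(pos(v,q)-w)[:,:2].ravel(),[.6,.2,0]);v=s.x;print("jig",v,np.degrees(v[2]),s.fun*1e3)
print("noise",[env.get_contact_force()[2] for _ in range(4)])
im={n:cv2.imread(f"pics/{n}0.png") for n in("top","scene")}
q2=[(x,y,z) for x in(-.065,.065) for y,z in((-.135,.026),(.134,.058),(.12,.058))]+[(x,y,.05) for x in(-.037,.037) for y in(.061,-.095)]
pts=list(pos(v,np.array(q2)));r=c.mean(0);th=np.arctan2(*(a-b)[1::-1])-np.pi/2
for x in(-.015,.015):
  for y in(-.058,.058): pts.append([r[0]+x*np.cos(th)-y*np.sin(th),r[1]+x*np.sin(th)+y*np.cos(th),.074])
  for y in(-.013,.013): pts.append([r[0]+x*.87*np.cos(th)-y*np.sin(th),r[1]+x*.87*np.sin(th)+y*np.cos(th),.148])
out=[]
for n,(x,y,w_,h_) in(("top",(180,200,240,110)),("scene",(240,150,260,170))):
  k=3;o=cv2.resize(im[n][y:y+h_,x:x+w_],None,fx=k,fy=k,interpolation=2)
  for p in pts:
    u=(proj(n,p)-[x,y]+.5)*k-.5;cv2.drawMarker(o,tuple(int(i) for i in u.round()),(255,0,0),0,9,1)
  out.append(cv2.copyMakeBorder(o,0,0,0,780-o.shape[1],0))
o=np.vstack(out);o=cv2.resize(o,None,fx=600/o.shape[0],fy=600/o.shape[0],interpolation=3);cv2.imwrite("pics/ov.png",o)
E
```

```text
bar [ 0.5122 -0.1828  0.074 ] len 0.11728049792582021 wid 0.02753516284751274 0.02851935411679232 ydir deg 21.45705086494927
handle top [ 0.5106 -0.181   0.148 ] scene [ 0.5179 -0.1776  0.148 ]
[[0.6029 0.0738 0.026 ]
 [0.4755 0.0852 0.026 ]
 [0.6225 0.3426 0.058 ]
 [0.5023 0.3529 0.058 ]]
sizes 0.1279458303942239 0.1206124573951171 0.2694427217997404 0.26905075392089767
jig [ 0.5509  0.2141 -0.0865] -4.956109575827685 [ 1.0118  0.1969 -1.065   0.0303  4.7009 -0.5414 -4.6477  0.3141]
noise [np.float64(0.8249641602709774), np.float64(0.8249641602709774), np.float64(0.8249641602709774), np.float64(0.8249641602709774)]
```

View pics/ov.png

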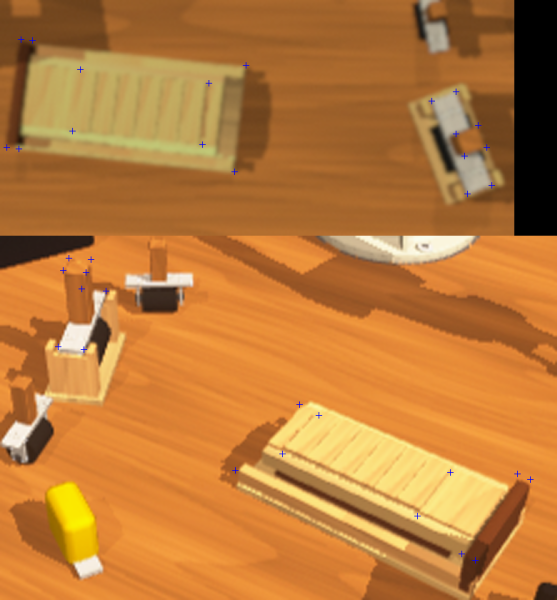

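Top-view sizes match (270 mm long, 128 mm wide, bar 117 mm). The scene-view overlay sits a few pixels off, so I'll check that at higher zoom.

```bash
python3 - <<'E'
from h import *
import cv2
v=[.5509,.2141,-.0865]
f=lambda q:[v[0]+np.cos(v[2])*q[0]-np.sin(v[2])*q[1],v[1]+np.sin(v[2])*q[0]+np.cos(v[2])*q[1],q[2]]
im=cv2.imread("pics/scene0.png");x,y,w,h,k=345,222,145,95,5
o=cv2.resize(im[y:y+h,x:x+w],None,fx=k,fy=k,interpolation=2)
for q in [(.065,-.135,.026),(.065,-.135,0),(.06,.134,.058),(.06,.12,.058),(-.06,.12,.058),(-.065,.135,.026),(.065,.135,0)]:
  u=(proj("scene",f(q))-[x,y]+.5)*k-.5;print(q,u);cv2.drawMarker(o,tuple(int(i) for i in u.round()),(255,0,0),0,11,1)
cv2.imwrite("pics/js.png",o)
E
```

```text
(0.065, -0.135, 0.026) [ 23.96740269 187.04267005]
(0.065, -0.135, 0) [ 23.36445707 227.49543269]
(0.06, 0.134, 0.058) [588.88867182 389.53852083]
(0.06, 0.12, 0.058) [556.66930231 374.50895396]
(-0.06, 0.12, 0.058) [677.2374918  202.71581858]
(-0.065, 0.135, 0.026) [700.88124961 261.9207722 ]
(0.065, 0.135, 0) [563.83515029 491.10117232]
```

View pics/js.png

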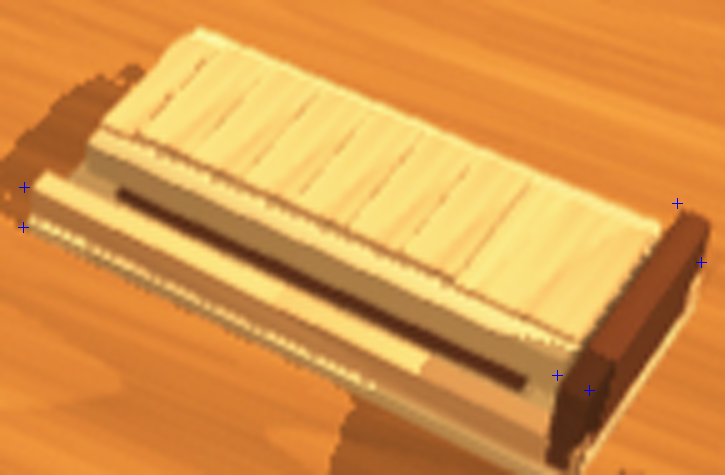

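The visible jig points agree to about 2 mm; the block's dark end is only a shadow. Next I grasp the roller, closing the fingers across the rolling direction, and lift it.

```bash
cat >> h.py <<'E'
JIG=np.array([.5509,.2141,-.0865]); ROL=np.array([.5125,-.1815]); YR=np.radians(21.46+90)
GZ=.077   # TCP height above roller origin
def Rt(phi,s=1):
    y=s*np.array([np.cos(phi),np.sin(phi),0]);z=np.array([0,0,-1.]);return np.c_[np.cross(y,z),y,z]
def jw(x,y):
    c,s=np.cos(JIG[2]),np.sin(JIG[2]);return np.array([JIG[0]+c*x-s*y,JIG[1]+s*x+c*y])
PJ=JIG[2]+np.pi/2
E
python3 - <<'E'
from h import *
np.set_printoptions(precision=4,suppress=True)
S=None
for s in(1,-1):
    q=env.ik([*ROL,.25],Rt(YR,s)); p=env.ik([*jw(0,.082),.2],Rt(PJ,s)); print(s,q,p)
    if q is not None and p is not None and (S is None or abs(q[5])<abs(S[1])): S=(s,q[5])
s=S[0];print("use",s)
env.reach([*ROL,.25],Rt(YR,s));print(env.get_t())
env.line_to([*ROL,.01+GZ],.15);print(env.get_contact_force(),env.get_position())
env.command_gripper(0.0);print(env.get_t(),env.get_width(),env.get_gripper_force(),env.get_contact_force())
env.line_to([*ROL,.01+GZ+.1],.12);env.hold(.3)
print(env.get_t(),env.get_width(),env.get_contact_force(),env.get_wrist_torque())
import cv2
a=env.get_image("scene");cv2.imwrite("pics/g.png",cv2.resize(a[100:260,200:360],None,fx=3.5,fy=3.5))
E
```

```text
1 [-0.3431  0.2001  1.7777 -0.      1.1639 -2.2885] [ 0.4851  0.3842  1.6405 -0.      1.117  -0.9992]
-1 [-0.3431  0.2001  1.7777 -0.      1.1639  0.8531] [ 0.4851  0.3842  1.6405 -0.      1.117   2.1424]
use -1
3.0167
[-0.6892 -0.0682 -0.2621] [ 0.5131 -0.1817  0.0878]
5.2583 0.02594718746941839 29.99497354030609 [ 1.0712 -2.1505 -0.3424]
6.5417 0.025862535090637302 [-0.3356  0.4249 -6.0325] [-0.0809  0.105  -0.0077]
```

View pics/g.png

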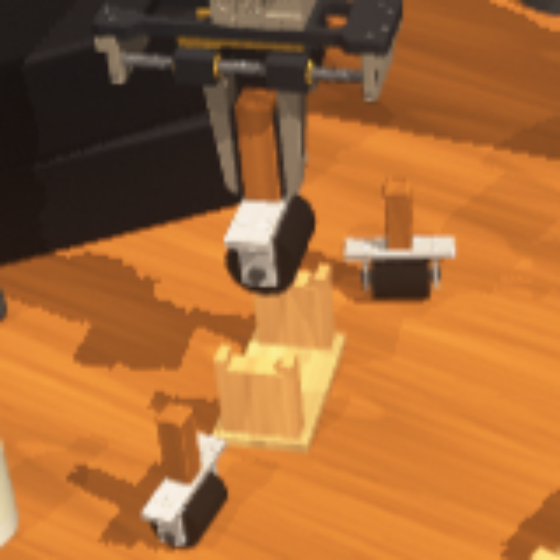

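The roller is held upright and clear of the rest, with a weight of about 6 N. Next I move over strip_start and touch down by feel.

```bash
python3 - <<'E'
from h import *
np.set_printoptions(precision=4,suppress=True)
p=jw(0,.082); R=Rt(PJ,-1)
env.line_to([*p,.10+GZ],.18,rot=R)
env.line_to([*p,.072+GZ],.1);env.hold(.4)
f0=env.get_contact_force();np.save("tare.npy",f0);print(env.get_t(),f0,env.get_position()-[*p,0])
z=.072;F=0;log=[]
t=env.get_t()
while z>.032:
    d=.001 if F<1.5 else np.clip((15-F)/10e3*.7,-.0003,.0006)
    if F>13: break
    z-=d;env.line_to([*p,z+GZ],.03);F=env.get_contact_force()[2]-f0[2];log.append((round(z,5),round(F,2)))
print(env.get_t()-t,len(log),log[-14:]);env.hold(.3)
print(env.get_contact_force()-f0,env.get_position()-[*p,GZ],env.get_t(),env.get_width())
np.save("z.npy",z)
E
```

```text
10.2417 [-0.8661  0.4135 -5.2025] [0.0002 0.0001 0.1494]
4.5 18 [(0.067, np.float64(-0.67)), (0.066, np.float64(0.96)), (0.065, np.float64(0.24)), (0.064, np.float64(0.21)), (0.063, np.float64(0.79)), (0.062, np.float64(0.58)), (0.061, np.float64(0.61)), (0.06, np.float64(0.2)), (0.059, np.float64(6.36)), (np.float64(0.0584), np.float64(11.28)), (np.float64(0.05814), np.float64(11.65)), (np.float64(0.0579), np.float64(12.96)), (np.float64(0.05776), np.float64(12.71)), (np.float64(0.0576), np.float64(13.54))]
[-1.501  -0.8791 13.121 ] [0.0003 0.0004 0.0587] 15.0417 0.025909848237242267
```

The wheel touched down at about z = 0.059 m and now presses with about 13 N. Next I roll in 2 mm steps under force feedback with slope adaptation, and stop if any force goes out of bounds.

```bash
python3 - <<'E'
from h import *
np.set_printoptions(precision=2,suppress=True)
f0=np.load("tare.npy");z=float(np.load("z.npy"));y=.082;m=0.;log=[];k=5e3;dx=.002
while y>-.0985:
    f=env.get_contact_force()-f0;e=f[2]-15
    log.append((y*1e3,z*1e3,f[2],np.hypot(f[0],f[1]),m))
    if f[2]>23 or np.hypot(f[0],f[1])>14 or f[2]<4: print("STOP",f);break
    z+=np.clip(.5*e/k,-.0004,.001); 
    m=np.clip(m+.1*e/k/dx,-.065,.065)
    y-=dx;z+=m*dx
    env.line_to([*jw(0,y),z+GZ],.03)
np.save("z.npy",z);np.save("y.npy",y);L=np.array(log);np.save("log.npy",L)
print(L[::4]);print(len(L),L[:,2].min(),L[:,2].max(),env.get_t(),env.get_contact_force()-f0,env.get_width())
E
```

```text
[[ 82.    57.6   13.12   1.74   0.  ]
 [ 74.    57.17  15.94   2.91  -0.03]
 [ 66.    56.85  15.44   4.08  -0.04]
 [ 58.    56.83  15.1    3.15  -0.02]
 [ 50.    57.1   14.27   1.77   0.01]
 [ 42.    56.87  14.16   3.72  -0.01]
 [ 34.    56.65  15.44   2.76  -0.02]
 [ 26.    56.74  15.44   2.24  -0.  ]
 [ 18.    56.75  13.81   5.02  -0.  ]
 [ 10.    56.57  14.94   1.13  -0.01]
 [  2.    56.61  15.16   0.97  -0.  ]
 [ -6.    56.48  14.13   4.14  -0.01]
 [-14.    56.31  15.44   3.15  -0.01]
 [-22.    56.4   14.36   2.27   0.  ]
 [-30.    56.21  14.34   1.5   -0.01]
 [-38.    56.    15.24   2.58  -0.02]
 [-46.    56.04  14.46   2.81  -0.01]
 [-54.    55.86  15.89   2.19  -0.02]
 [-62.    55.67  15.23   4.36  -0.02]
 [-70.    55.65  14.75   1.44  -0.01]
 [-78.    55.55  15.34   1.68  -0.01]
 [-86.    55.29  15.95   1.45  -0.02]
 [-94.    55.36  13.7    2.16  -0.01]]
91 13.121040536169389 16.503704709940486 37.7917 [-2.5  -0.54 15.68] 0.025878535858302992
```

The force stayed within 13.1–16.5 N over the whole strip. Now I lift off, carry the roller above the rest, and look at the strip and the roller.

```bash
python3 - <<'E'
from h import *
import cv2
np.set_printoptions(precision=3,suppress=True)
p=env.get_position();z=float(np.load("z.npy"));y=float(np.load("y.npy"))
env.line_to([*jw(0,y),.11+GZ],.08)
env.line_to([*ROL,.11+GZ],.18,rot=Rt(YR,-1));env.hold(.1)
print(env.get_t(),env.get_contact_force()-np.load("tare.npy"),env.get_wrist_torque(),env.get_width(),env.get_position())
a=env.get_image("scene")
A=cv2.resize(a[222:317,345:490],None,fx=3.2,fy=3.2,interpolation=2);B=cv2.resize(a[100:260,220:330],None,fx=3,fy=3,interpolation=2)
A=cv2.copyMakeBorder(A,0,480-A.shape[0],0,0,0);cv2.imwrite("pics/r.png",np.hstack([A,B]))
E
```

```text
40.525 [ 1.315 -0.22   0.264] [-0.05   0.228  0.059] 0.02587417477294071 [ 0.513 -0.181  0.187]
```

View pics/r.png

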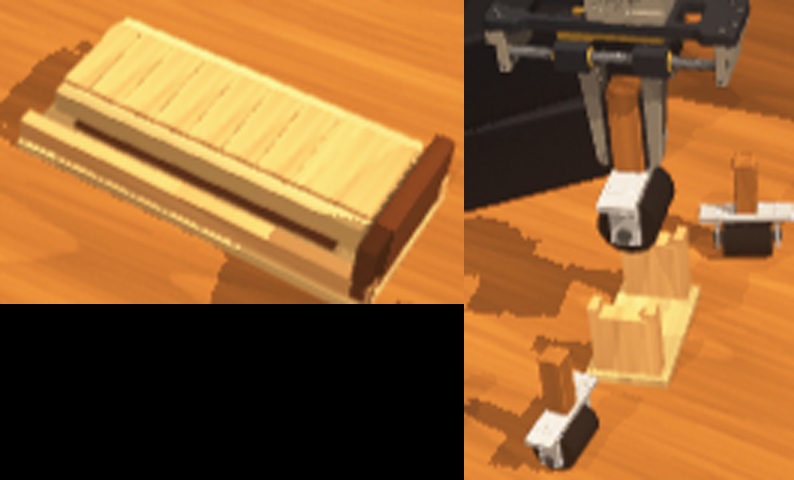

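The strip sections now look level. The roller hangs practically upright above the rest's notches (notch posts at about (625,300) and (660,250) in the picture). Now I lower it gently until the bar bears.

```bash
python3 - <<'E'
from h import *
import cv2
np.set_printoptions(precision=3,suppress=True)
f0=env.get_contact_force()
env.line_to([*ROL,.020+GZ],.1);log=[];z=.020
while z>.005:
    f=env.get_contact_force()-f0;log.append((round(z,4),*f.round(1)))
    if f[2]>7 or np.hypot(f[0],f[1])>8: break
    z-=.001 if f[2]<2 else .0004
    env.line_to([*ROL,z+GZ],.03)
for l in log: print(*l)
env.hold(.2);print(env.get_t(),env.get_contact_force()-f0,env.get_wrist_torque(),env.get_position(),env.get_width())
a=env.get_image("scene");b=env.get_image("top")
cv2.imwrite("pics/d.png",np.hstack([cv2.resize(x,(400,500),interpolation=2) for x in(a[135:260,240:340],b[215:315,340:420])]))
E
```

```text
0.02 0.1 0.6 -0.8
0.019 -0.7 -0.5 0.7
0.018 -0.2 0.4 0.2
0.017 0.7 0.2 -0.1
0.016 0.2 0.3 -0.4
0.015 -1.2 -0.8 0.6
0.014 0.0 -0.5 0.2
0.013 0.5 -0.1 0.6
0.012 -0.6 -0.4 -0.6
0.011 0.4 0.0 -0.7
0.01 0.6 -0.6 0.9
0.009 -3.7 1.0 13.4
44.575 [-3.919  0.692 13.966] [0.269 0.768 0.007] [ 0.513 -0.182  0.087] 0.025939531749377413
```

View pics/d.png

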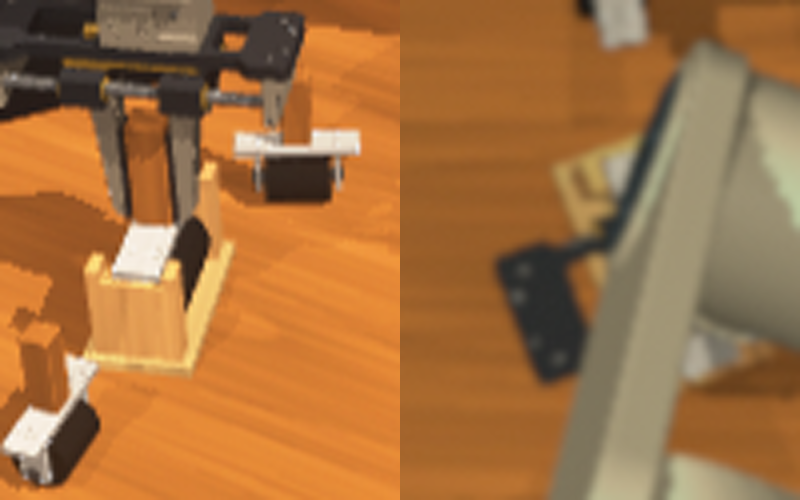

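The bar sits between the notch lips and bears at the original height. I'll ease the pressure, release, and retreat straight up.

```bash
python3 - <<'E'
from h import *
import cv2
np.set_printoptions(precision=3,suppress=True)
env.line_to([*ROL,.0094+GZ],.03);env.hold(.2);print(env.get_contact_force(),env.get_wrist_torque())
env.command_gripper(.08);env.hold(.2)
print(env.get_t(),env.get_contact_force(),env.get_width())
env.line_to([*ROL,.27],.12)
env.reach([.3,.3,.3],Rt(PJ,-1));env.hold(.3);print(env.get_t())
a=env.get_image("scene");b=env.get_image("top")
cv2.imwrite("pics/e.png",np.hstack([cv2.resize(x,(400,500),interpolation=2) for x in(a[135:260,240:340],b[215:315,340:420])]))
E
```

```text
[-2.886  1.438  7.625] [ 0.265  0.631 -0.043]
46.2333 [-0.011 -0.02  -0.834] 0.07974372978766467
50.125
```

View pics/e.png

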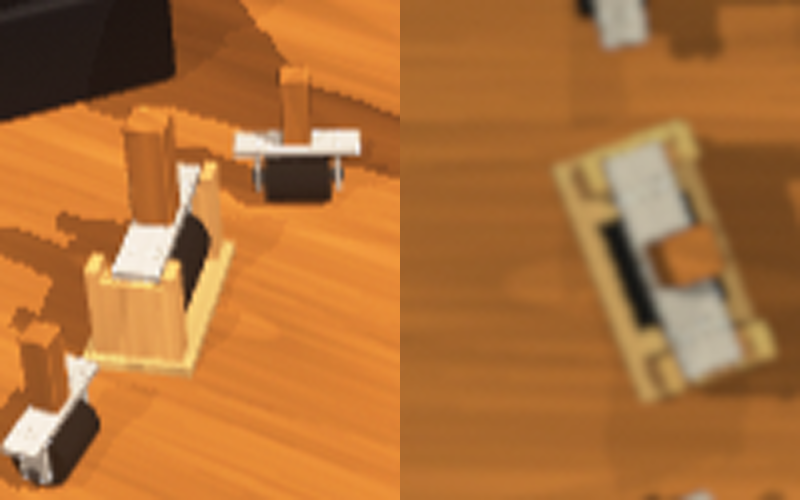

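The roller stands upright in the rest with its bar between the lips (top crop, about (610,170) to (715,360)), and the arm is clear.

```bash
python3 -c "
from station import env
print(env.job_done(),env.get_t())"
```

```text
the job is handed in; nothing more can be done
the job is handed in; nothing more can be done
```

I rolled the strip from strip_start past the last joint, with the force readings between 13.1 and 16.5 N; all six sections look level in the last picture of the strip, the roller is back upright in its rest and released, and I handed the job in at about 50 s (no verdict was shown).

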